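# Draw the square batten out of the trim rack

## Task

Take the square batten out of the trim rack: lift its free end over the lip, draw it out endwise from under the cover, and lay it down flat on the bare bed in front of the lip, all of it on the bed and in line with the rack, without dropping it. Leave the flat strip and the half-round strip lying in their places.

Things in the scene. Friction and masses are not known exactly. Their poses are not given: they have to be found in the camera images.
- batten: Square pine batten, 280 long, 28 wide, 28 high (mm), about 0.12 kg. Origin: centre of underside; x along its length, z up. Starts in any lane, along the stand's x within 2 degrees; free end (x=-140) 2 to 8 mm behind the lip, tail under the cover with 12 mm above it: tail down, 0.07 rad of tilt clears the lip, 0.15 meets the cover. Drawn 80 mm, the tail is free and can be lifted over the lip.
- flat_strip: A flat strip of the same pine, 280 mm long, 44 mm wide, 16 mm high, in another lane; it stays there. Origin at the centre of its underside, x along its length.
- half_round: A half-round strip of the same pine, 280 mm long, 20 mm wide, 20 mm high with a rounded top, in the remaining lane; it stays there. Origin at the centre of its underside, x along its length.
- stand: Fixed stand, mm. Origin on the table under the bed's centre; x from bed into rack, z up. Grey base, top z=8, x -180 to 486, y -130 to 130; x<180 is the bare bed. Plywood lip x 180 to 188, top z=26. Behind it 3 lanes at y -80, 0, 80, open above, no walls between to x=398; then to x=486 a cover over all lanes, underside z=48, top z=58, on thin partitions between lanes; back wall x=478.

How it is judged:
By the outcome, as a careful person would: the job done as asked, in the order asked, and still so for the second after the job is handed in, with the robot touching nothing.
It also fails if it takes over 38 s, if anything falls off the work surface, if the arm or the gripper's body presses on something with over 40 N, if the wrist force passes 120 N, or if a joint passes its speed limit or range.

## Robot

A 6-joint arm with a two-finger parallel gripper is mounted at the origin on the work surface. World frame = base frame: x ahead of the robot, y to its left, z up, the work surface at z = 0. Lengths are in m, angles in rad, forces in N, time in s.
With the tool pointing down it reaches from about 0.3 to 0.875 m from the base axis. Payload 6.4 kg.
Tool frame: the origin (TCP) lies between the finger pads; the fingertips stand 8 mm ahead of it and the grasp point (between the pads) lies 11 mm behind it; z points along the fingers, y is the direction in which the jaws open and shut (so a half turn about z gives the same grasp; the last joint's range is limited). The gripper opens to 88 mm and grips with 3 to 60 N. Pads are 18 mm wide; open, the fingers measure 123 mm over their backs; the gripper's body (75 mm by 187 mm) begins 45 mm behind the grasp point.
Start: joints at [-1.393, 0.181, 1.607, -0, 1.354, -0.206], TCP at [0.215, -0.533, 0.247] pointing down, gripper open.
Joint ranges: [-2.99, 2.99], [-0.89, 2.07], [0.3, 2.58], [-1.14, 4.28], [0, 2.63], [-3.12, 3.12]. Speed limits (rad/s): [2.57, 2.57, 3.01, 3.14, 3.14, 3.14].

## Interface

Orientations are given as a unit quaternion [x, y, z, w].
In Python, from rig import r gives the robot as it stands.
- The arm moves only by the shell command python3 -m crank 'ROWS' [FORCE]. ROWS is JSON, a list of rows, each a list of 7 numbers: the opening, from 0 (shut) to 1 (fully open), then the shift along the tool's x, y, z in m, then the turn, a rotation vector about the tool's x, y, z in rad. In form: [[fingers, dx, dy, dz, wx, wy, wz], ...]. A call has 1 to 5 rows; each row is the pose to reach, as a shift and turn from the pose measured when the call began, along the tool's axes at that moment; what a row does not reach only later rows make up. A row lasts 1/10 s, in which the tool goes at most 50 mm and 8.59 degrees, less where a joint would pass 70% of its speed; a pose out of reach is approached as far as the arm can. A call with a gripper value outside its range is refused whole. The fingers move at their own pace and stop on an object; FORCE is the grip in N (left out, the last holds). Time passes only in rows, so rows that repeat a pose let the fingers close. It gives the time, the measured TCP pose, the force and the opening at its end, in the units of the state.
- r.observe(): the state, without advancing time (a new reading comes with each control period).
- r.snapshot(name): name is "scene" or "top"; returns (picture, depth): 480x640x3 uint8, red, green, blue; 480x640 float32, m along the optical axis (not along the pixel's ray), 0 where there is no reading.
- r.camera_model(name): a dict with "mtx" (3x3 intrinsics, pixels), "R" (3x3) and "t" (3): a world point X has camera coordinates R X + t. Camera axes: x right, y down, z forward; pixel columns grow to the right and rows downward; lengths in m; the calibration is good to about 2 mm. A picture is of the moment at which its call begins. camera_model takes no time and is no camera call.
- r.close_job(): hands the job in, once; it reports no verdict.
The state is a dict: "time": time; "joints": joint angles; "joint_velocities": joint speeds; "tau": joint torques, N m; "ee_pos": TCP position; "orientation": TCP orientation; "wrist_force": force on the tool from outside, world axes, zero at the start; "torque": the same for the moment, N m; "opening": finger opening in m.
Only numpy, scipy, OpenCV 4.12 (cv2) and the standard library are available. Lean on these libraries where they do the work, as an engineer would, in place of code of your own. Each camera call takes 0.05 s, during which the arm holds its last target. There are 200 camera calls.

## Working session

There is one attempt and no reset: what is moved stays moved. The work goes in short steps, Python scripts to look and compute and a shell command to move; the robot and the scene stay as the last step left them, time stands still between calls to the robot, and variables do not carry over. Pictures are saved under pics/ and viewed, about 8 in all and at most 12, crops included, and the job is handed in when it is done.

```bash
mkdir -p pics; cat > h.py <<'E'
import numpy as np, cv2
from rig import r
def snap(n):
    p,d=r.snapshot(n); np.save(f'/tmp/{n}_d.npy',d); return p,d
def w(n,u,v,d):
    c=r.camera_model(n); K=np.array(c['mtx']);R=np.array(c['R']);t=np.array(c['t'])
    z=d[int(v),int(u)] if hasattr(d,'shape') else d
    return R.T@(z*np.linalg.inv(K)@[u,v,1]-t)
def cloud(n,d):
    c=r.camera_model(n); K=np.array(c['mtx']);R=np.array(c['R']);t=np.array(c['t'])
    v,u=np.mgrid[:480,:640]; P=np.linalg.inv(K)@np.stack([u.ravel(),v.ravel(),np.ones(u.size)])*d.ravel()
    return (R.T@(P-t[:,None])).T.reshape(480,640,3)
E
python3 - <<'E'
from h import *
for n in('top','scene'):
    p,d=snap(n); cv2.imwrite(f'pics/{n}0.png',p[:,:,::-1]); np.save(f'/tmp/{n}_p.npy',p)
    X=cloud(n,d); np.save(f'/tmp/{n}_X.npy',X)
    print(n,[ [x,y]+X[y,x].round(3).tolist() for y in range(60,480,90) for x in range(60,640,130)])
print(r.observe())
E
```

```text
top [[60, 60, 0.819, 0.536, 0.001], [190, 60, 0.81, 0.331, 0.001], [320, 60, 0.803, 0.13, -0.001], [450, 60, 0.794, -0.068, -0.0], [580, 60, 0.786, -0.263, -0.0], [60, 150, 0.674, 0.531, 0.0], [190, 150, 0.667, 0.331, -0.001], [320, 150, 0.66, 0.134, -0.001], [450, 150, 0.651, -0.058, 0.007], [580, 150, 0.644, -0.247, 0.006], [60, 240, 0.536, 0.527, -0.001], [190, 240, 0.522, 0.312, 0.058], [320, 240, 0.521, 0.137, 0.023], [450, 240, 0.517, -0.051, 0.007], [580, 240, 0.512, -0.235, 0.007], [60, 330, 0.403, 0.521, -0.0], [190, 330, 0.402, 0.312, 0.057], [320, 330, 0.394, 0.141, 0.006], [450, 330, 0.389, -0.045, 0.0], [580, 330, 0.384, -0.228, -0.0], [60, 420, 0.276, 0.517, -0.001], [190, 420, 0.272, 0.329, -0.001], [320, 420, 0.268, 0.144, -0.001], [450, 420, 0.265, -0.038, -0.0], [580, 420, 0.262, -0.217, 0.001]]
scene [[60, 60, -1.674, 0.987, -0.306], [190, 60, -0.292, 0.657, 0.002], [320, 60, -0.45, 1.518, -0.241], [450, 60, 0.274, 1.22, -0.048], [580, 60, 0.636, 1.27, -0.002], [60, 150, 0.086, 0.033, 0.07], [190, 150, 0.154, 0.25, 0.001], [320, 150, 0.436, 0.3, 0.058], [450, 150, 
[... 550 characters left out ...]
: 0.1, 'joints': array([-1.39326379e+00,  1.81429156e-01,  1.60784953e+00,  2.69631883e-05,
        1.35381865e+00, -2.06310645e-01]), 'joint_velocities': array([-5.74365997e-04, -2.07152825e-03, -2.68712719e-03, -9.74802614e-05,
       -1.03383820e-03, -1.12407218e-04]), 'tau': array([ 9.14499251e-04, -4.34818733e+01, -3.42697227e+01,  7.04480382e-02,
        3.39154887e-02, -4.87032503e-05]), 'ee_pos': array([ 0.21526767, -0.53270348,  0.24594963]), 'orientation': array([ 9.81639790e-01,  1.90742644e-01,  2.39870363e-05, -7.52073725e-04]), 'wrist_force': array([-0.21699195, -0.48411683, -0.68031956]), 'torque': array([-0.00388853, -0.05708073,  0.04449709]), 'opening': 0.08822363504214811}
```

View pics/top0.png

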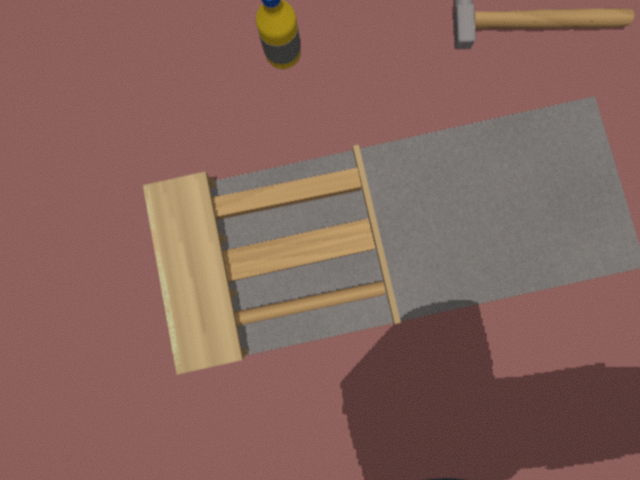

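View pics/scene0.png

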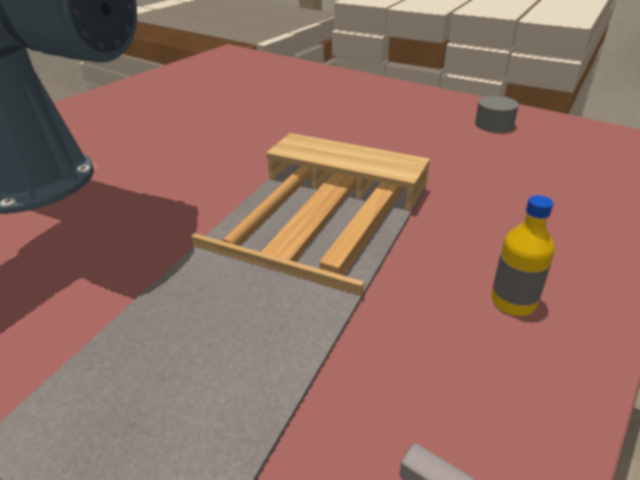

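The batten is the upper strip in the top view: its free end is near (358,178) and it goes under the cover at about (217,207). The flat strip is in the middle and the half-round is below it, ending near (384,290). The lip runs from (357,148) to (397,322).

```bash
python3 - <<'E'
from h import *
X=np.load('/tmp/top_X.npy'); v,u=np.mgrid[:480,:640]
def poly(pts): 
    m=np.zeros((480,640),np.uint8); cv2.fillPoly(m,[np.array(pts)],1); return m>0
def rect(m,nm):
    P=X[m][:,:2]; b=cv2.minAreaRect((P*1000).astype(np.float32)); print(nm,b,'z',np.median(X[m][:,2]).round(4),m.sum()); return b
cov=poly([(130,160),(250,160),(260,390),(130,390)])&(X[...,2]>.05)
a=rect(cov,'cover')
bat=poly([(212,190),(372,158),(372,195),(212,222)])&(X[...,2]>.0305)&(X[...,2]<.045)
rect(bat,'batten')
rect(poly([(350,140),(362,140),(408,325),(390,330)])&(X[...,2]>.019)&(X[...,2]<.031)&~bat,'lip')
bed=poly([(362,90),(620,90),(640,110),(640,300),(400,330)])&(X[...,2]>.0045)&(X[...,2]<.012)
rect(bed,'bed')
for n,uv,z in [('top',(357,147),.026),('top',(397,322),.026),('top',(596,98),.008),('top',(360,171),.036),('top',(361,185),.036),('top',(216,198),.036),('top',(218,214),.036)]:
    c=r.camera_model(n);R=np.array(c['R']);C=-R.T@c['t'];q=R.T@np.linalg.inv(c['mtx'])@[*uv,1]
    print(uv,(C+q*(z-C[2])/q[2]).round(4))
p=np.load('/tmp/top_p.npy'); cv2.imwrite('pics/crop1.png',cv2.resize(p[140:340,200:420,::-1],None,fx=3,fy=3,interpolation=cv2.INTER_CUBIC)[:600])
E
```

```text
cover ((494.6710205078125, 242.03521728515625), (260.232177734375, 229.3347930908203), 11.1910400390625) z 0.0576 12827
batten ((589.5955200195312, 182.39834594726562), (28.695314407348633, 210.34762573242188), 9.919251441955566) z 0.0355 2957
lip ((529.315673828125, 60.668575286865234), (260.3821105957031, 15.36530876159668), 10.819681167602539) z 0.0252 1230
bed ((565.0162353515625, -124.709716796875), (260.316162109375, 358.1883239746094), 10.90162467956543) z 0.0071 42151
(357, 147) [0.6544 0.0795 0.026 ]
(397, 322) [0.4037 0.0331 0.026 ]
(596, 98) [ 0.7221 -0.2768  0.008 ]
(360, 171) [0.6161 0.0771 0.036 ]
(361, 185) [0.5959 0.0764 0.036 ]
(216, 198) [0.584 0.282 0.036]
(218, 214) [0.5609 0.2791 0.036 ]
```

View pics/crop1.png

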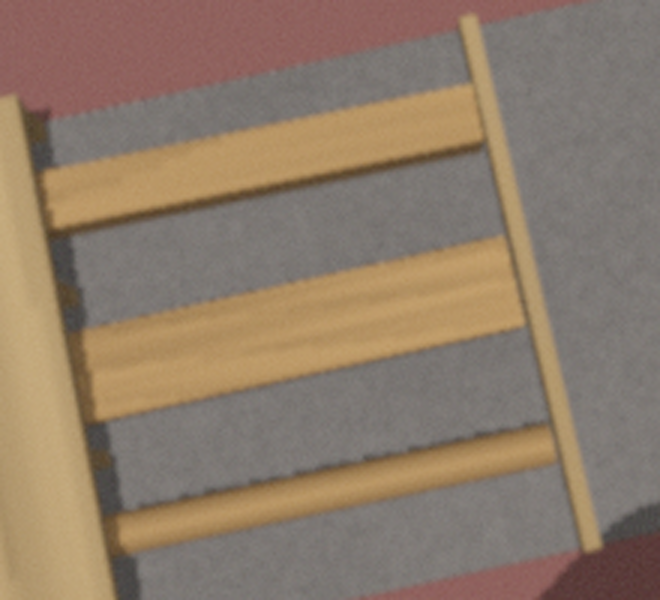

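```bash
cat >> h.py <<'E'
from scipy.spatial.transform import Rotation as Ro
def rel(pos,yawdeg):
    "shift/turn in present tool axes to TCP pos with tool vertical, tool x at world yaw"
    o=r.observe(); A=Ro.from_quat(o['orientation']); c,s=np.cos(np.radians(yawdeg)),np.sin(np.radians(yawdeg))
    B=Ro.from_matrix(np.array([[c,s,0],[s,-c,0],[0,0,-1]]))
    print('t',round(o['time'],2),'pos',o['ee_pos'].round(4),'shift',A.inv().apply(np.array(pos)-o['ee_pos']).round(4),'turn',(A.inv()*B).as_rotvec().round(4),'F',o['wrist_force'].round(1),'op',round(o['opening'],4))
E
python3 -c "
from h import *
rel([.5945,.151,.12],99.7); rel([.45,-.1,.2],62)"
```

```text
t 0.1 pos [ 0.2153 -0.5327  0.2459] shift [ 0.6076 -0.4918  0.1269] turn [-1.0000e-03 -1.3000e-03 -1.3563e+00] F [-0.2 -0.5 -0.7] op 0.0882
t 0.1 pos [ 0.2153 -0.5327  0.2459] shift [ 0.3797 -0.3132  0.0465] turn [-0.0013 -0.0008 -0.6983] F [-0.2 -0.5 -0.7] op 0.0882
```

```bash
python3 -m crank '[[0.6,0.035,-0.03,0.005,0,0,-0.07],[0.6,0.07,-0.06,0.01,0,0,-0.14],[0.6,0.11,-0.09,0.015,0,0,-0.21],[0.6,0.15,-0.12,0.02,0,0,-0.28],[0.6,0.19,-0.155,0.025,0,0,-0.35]]' 40; python3 -c "
from h import *
rel([.5945,.151,.12],99.7)"
```

```text
time: 0.6
ee_pos: [0.3322, -0.3194, 0.2211]
orientation: [0.933, 0.36, 0.0, -0.001]
wrist_force: [-0.1, -0.8, 0.2]
opening: 0.0534
t 0.6 pos [ 0.3322 -0.3194  0.2211] shift [ 0.5101 -0.1724  0.1019] turn [-9.0000e-04 -1.8000e-03 -1.0041e+00] F [-0.1 -0.8  0.2] op 0.0534
```

```bash
python3 -m crank '[[0.6,0.045,-0.015,0.005,0,0,-0.1],[0.6,0.09,-0.03,0.01,0,0,-0.2],[0.6,0.135,-0.045,0.015,0,0,-0.3],[0.6,0.18,-0.06,0.02,0,0,-0.4],[0.6,0.225,-0.075,0.025,0,0,-0.5]]'; python3 -c "
from h import *
rel([.5945,.151,.12],99.7)"
```

```text
time: 1.1
ee_pos: [0.449, -0.1108, 0.1962]
orientation: [0.814, 0.581, 0.0, -0.001]
wrist_force: [0.8, -0.5, -0.1]
opening: 0.053
t 1.1 pos [ 0.449  -0.1108  0.1962] shift [0.2947 0.0527 0.0767] turn [-3.0e-04 -1.8e-03 -5.0e-01] F [ 0.8 -0.5 -0.1] op 0.053
```

```bash
python3 -m crank '[[0.6,0.047,0.008,0.012,0,0,-0.1],[0.6,0.094,0.017,0.025,0,0,-0.2],[0.6,0.14,0.025,0.037,0,0,-0.3],[0.6,0.185,0.033,0.05,0,0,-0.4],[0.6,0.23,0.041,0.06,0,0,-0.5]]'; python3 -m crank '[[0.6,0.035,-0.012,0.01,0,0,0],[0.6,0.065,-0.02,0.017,0,0,0],[0.6,0.065,-0.02,0.017,0,0,0]]'; python3 -c "
from h import *
rel([.5945,.151,.022],99.7)
p,d=snap('scene'); cv2.imwrite('pics/s2.png',cv2.resize(p[100:340,150:470,::-1],None,fx=2.4,fy=2.4))"
```

```text
time: 1.6
ee_pos: [0.5625, 0.0956, 0.1353]
orientation: [0.643, 0.766, 0.0, -0.001]
wrist_force: [0.9, -1.0, 0.6]
opening: 0.0529
time: 1.9
ee_pos: [0.5283, 0.1593, 0.1162]
orientation: [0.641, 0.767, -0.001, -0.003]
wrist_force: [-0.2, -0.1, -0.5]
opening: 0.053
t 1.9 pos [0.5283 0.1593 0.1162] shift [-0.0202  0.0643  0.0938] turn [-0.0061 -0.0032  0.0086] F [-0.2 -0.1 -0.5] op 0.053
```

View pics/s2.png

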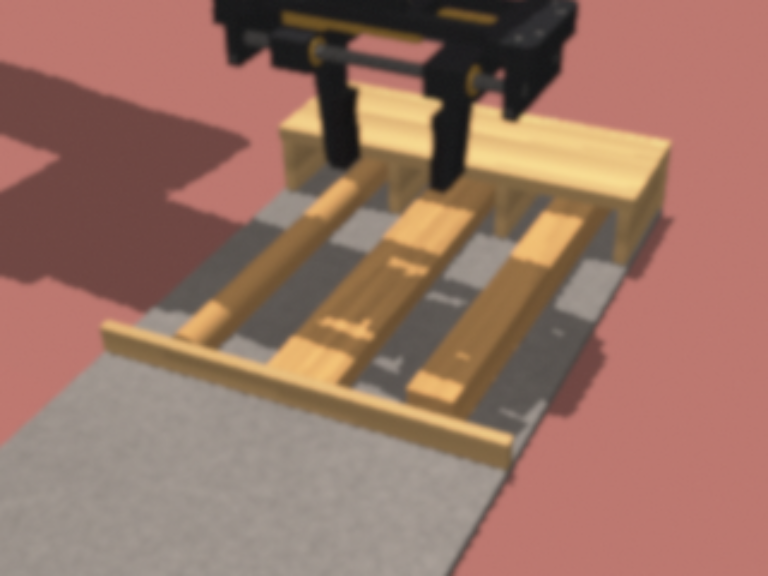

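The gripper is open and hanging above the flat strip. The batten is the right-hand strip, with its free end near (440,385) in this crop. The tool needs to move sideways and then down.

```bash
python3 -m crank '[[0.6,-0.01,0.032,0,0,0,0],[0.6,-0.02,0.064,0.01,-0.006,-0.003,0.009],[0.6,-0.02,0.064,0.04,-0.006,-0.003,0.009],[0.6,-0.02,0.064,0.062,-0.006,-0.003,0.009],[0.6,-0.02,0.064,0.062,-0.006,-0.003,0.009]]'; python3 -c "
from h import *
rel([.5945,.151,.022],99.7)
p,d=snap('scene'); cv2.imwrite('pics/s3.png',cv2.resize(p[130:330,230:470,::-1],None,fx=3,fy=3))"
```

```text
time: 2.45
ee_pos: [0.5943, 0.1477, 0.0517]
orientation: [0.646, 0.763, -0.002, -0.001]
wrist_force: [-0.4, 1.1, -0.7]
opening: 0.0532
t 2.45 pos [0.5943 0.1477 0.0517] shift [0.0032 0.0009 0.0297] turn [-0.0037  0.0005 -0.0028] F [-0.4  1.1 -0.7] op 0.0532
```

View pics/s3.png

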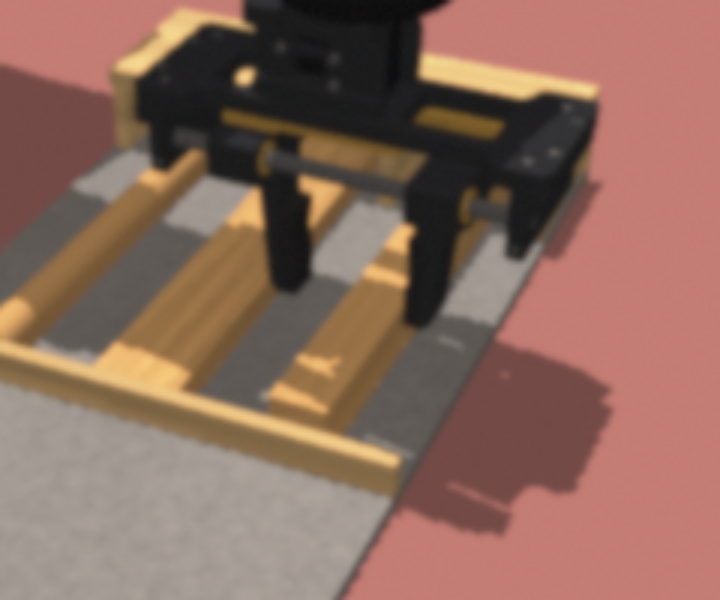

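The open fingers straddle the batten, at (290,285) and (420,320) in the crop, and clear the flat strip. I'll descend and close.

```bash
python3 -m crank '[[0.6,0.003,0.001,0.012,0,0,0],[0.6,0.003,0.001,0.022,-0.003,0,-0.003],[0.6,0.003,0.001,0.03,-0.003,0,-0.003],[0.6,0.003,0.001,0.03,-0.003,0,-0.003]]'; python3 -m crank '[[0.2,0,0,0,0,0,0],[0.2,0,0,0,0,0,0],[0.2,0,0,0,0,0,0],[0.2,0,0,0,0,0,0],[0.2,0,0,0,0,0,0]]' 40;  python3 -c "
from h import *
rel([.5945,.151,.022],99.7)"
```

```text
time: 2.9
ee_pos: [0.5949, 0.1511, 0.0225]
orientation: [0.645, 0.765, -0.0, 0.0]
wrist_force: [-0.5, 0.2, -0.1]
opening: 0.0525
time: 3.4
ee_pos: [0.5954, 0.1512, 0.023]
orientation: [0.645, 0.765, 0.0, 0.001]
wrist_force: [0.2, 0.0, 2.0]
opening: 0.0275
t 3.4 pos [0.5954 0.1512 0.023 ] shift [-0.     -0.0009  0.001 ] turn [0.001  0.0006 0.0006] F [0.2 0.  2. ] op 0.0275
```

```bash
python3 -m crank '[[0.2,0,0,-0.0055,0,-0.02,0],[0.2,0,0,-0.0095,0,-0.04,0],[0.2,0,0,-0.0135,0,-0.06,0],[0.2,0.001,0,-0.0175,0,-0.08,0],[0.2,0.001,0,-0.0217,0,-0.1,0]]'; python3 -m crank '[[0.2,0,0,0,0,0,0],[0.2,0,0,0,0,0,0]]'; python3 -c "
from h import *
rel([.5954,.1512,.023],99.7)
p,d=snap('scene'); cv2.imwrite('pics/s4.png',cv2.resize(p[130:330,230:470,::-1],None,fx=3,fy=3))"
```

```text
time: 3.9
ee_pos: [0.595, 0.1525, 0.045]
orientation: [0.644, 0.764, -0.033, 0.039]
wrist_force: [0.2, -0.4, -2.2]
opening: 0.0276
time: 4.1
ee_pos: [0.595, 0.1529, 0.0452]
orientation: [0.643, 0.764, -0.032, 0.039]
wrist_force: [0.3, -0.0, -1.7]
opening: 0.0279
t 4.1 pos [0.595  0.1529 0.0452] shift [0.0006 0.0001 0.0222] turn [0.0013 0.1023 0.0016] F [ 0.3 -0.  -1.7] op 0.0279
```

View pics/s4.png

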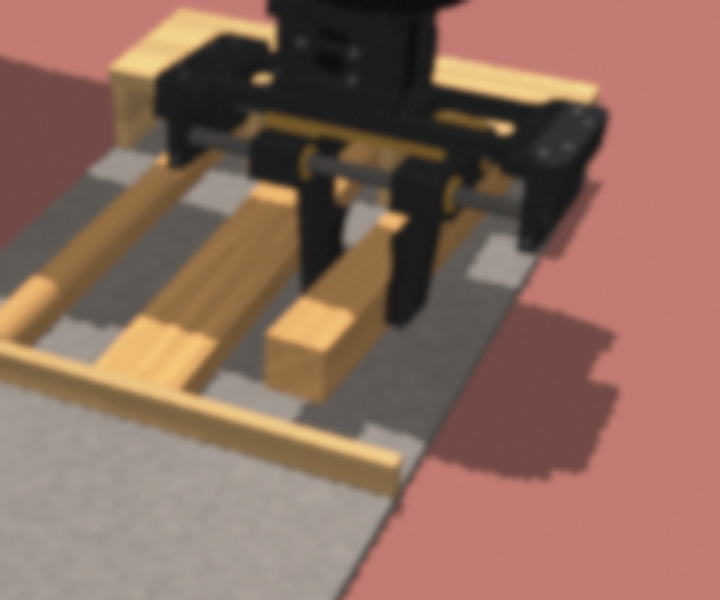

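The free end is tilted up clear of the lip, with its end face around (300,370) in the crop. The wrist carries about the batten's weight, so nothing is jamming. I'll draw it out endwise.

```bash
python3 -m crank '[[0.2,-0.015,0,0.0015,0,0,0],[0.2,-0.035,0,0.0035,0,0,0],[0.2,-0.055,0,0.0055,0,0,0],[0.2,-0.075,0,0.0065,0,0,0],[0.2,-0.095,0,0.0075,0,0,0]]'; python3 -m crank '[[0.2,-0.01,0,0.0,0,0,0],[0.2,-0.01,0,0,0,0,0]]'; python3 -c "
from h import *
rel([.5954,.1512,.045],99.7)
p,d=snap('scene'); cv2.imwrite('pics/s5.png',cv2.resize(p[130:380,200:470,::-1],None,fx=2.4,fy=2.4))"
```

```text
time: 4.65
ee_pos: [0.611, 0.0566, 0.0469]
orientation: [0.644, 0.764, -0.033, 0.039]
wrist_force: [0.8, -0.4, -1.1]
opening: 0.0274
time: 4.85
ee_pos: [0.613, 0.0444, 0.048]
orientation: [0.645, 0.763, -0.033, 0.039]
wrist_force: [-0.6, 0.6, -2.4]
opening: 0.0274
t 4.85 pos [0.613  0.0444 0.048 ] shift [ 0.108   0.0003 -0.0081] turn [ 0.0004  0.1026 -0.0023] F [-0.6  0.6 -2.4] op 0.0274
```

View pics/s5.png

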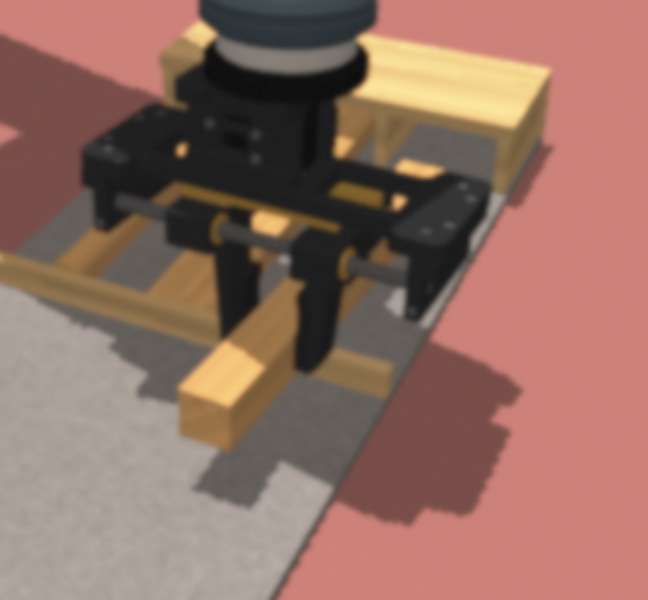

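The batten is drawn about 108 mm. Its free end is past the lip at (205,420) and its tail is out from under the cover. Next I'll lift, level it and carry it forward.

```bash
python3 -m crank '[[0.2,-0.001,0,-0.015,0,0,0],[0.2,-0.003,0,-0.035,0,0.02,0],[0.2,-0.005,0,-0.05,0,0.05,0],[0.2,-0.005,0,-0.05,0,0.08,0],[0.2,-0.005,0,-0.05,0,0.1,0]]'; python3 -c "
from h import *
rel([.642,-.1795,.09],100.85)"
```

```text
time: 5.4
ee_pos: [0.6134, 0.0466, 0.1]
orientation: [0.645, 0.764, 0.0, 0.001]
wrist_force: [-0.5, 0.8, -2.1]
opening: 0.0276
t 5.4 pos [0.6134 0.0466 0.1   ] shift [-0.2277 -0.0099  0.0103] turn [ 0.0025  0.0016 -0.0203] F [-0.5  0.8 -2.1] op 0.0276
```

```bash
python3 -m crank '[[0.2,-0.025,0,0,0,0,0],[0.2,-0.06,-0.002,0,0,0,-0.005],[0.2,-0.1,-0.004,0.002,0,0,-0.01],[0.2,-0.14,-0.006,0.004,0.001,0,-0.015],[0.2,-0.175,-0.008,0.006,0.002,0.001,-0.02]]';python3 -m crank '[[0.2,-0.025,-0.001,0.001,0,0,0],[0.2,-0.045,-0.002,0.002,0,0,0],[0.2,-0.052,-0.002,0.002,0,0,0],[0.2,-0.052,-0.002,0.002,0,0,0]]'; python3 - <<'E'
from h import *
rel([.642,-.1795,.023],100.85)
p,d=snap('top'); cv2.imwrite('pics/t6.png',p[60:400,140:640,::-1])
p,d=snap('scene'); cv2.imwrite('pics/s6.png',p[:,:,::-1])
E
```

```text
time: 5.9
ee_pos: [0.6349, -0.1282, 0.0943]
orientation: [0.637, 0.771, -0.0, 0.0]
wrist_force: [0.3, -0.2, -1.0]
opening: 0.0274
time: 6.3
ee_pos: [0.6428, -0.1798, 0.0922]
orientation: [0.637, 0.771, 0.0, 0.0]
wrist_force: [-0.1, 0.2, -1.3]
opening: 0.0278
t 6.3 pos [ 0.6428 -0.1798  0.0922] shift [ 0.0004 -0.0008  0.0692] turn [ 0.     -0.      0.0001] F [-0.1  0.2 -1.3] op 0.0278
```

View pics/s6.png

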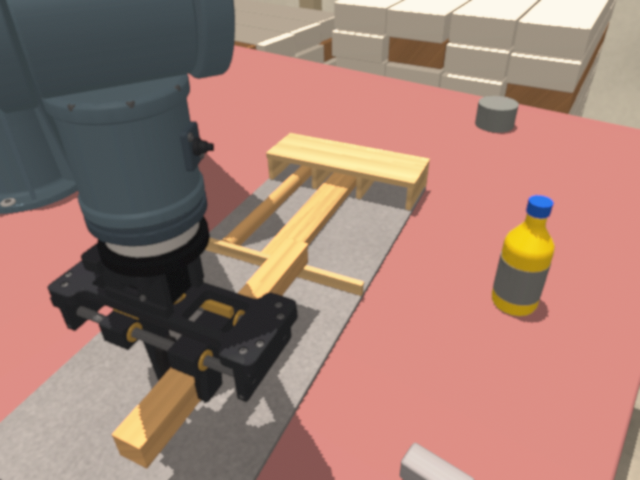

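View pics/t6.png

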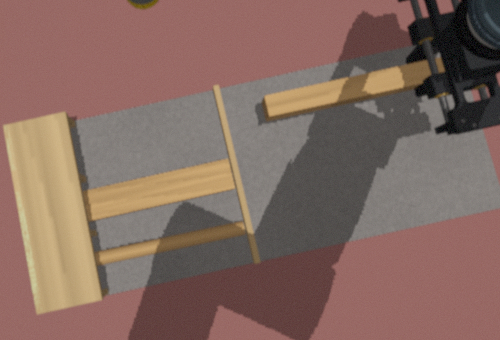

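Both views show the batten held level over the bed. Its tail, at (265,107) in the top crop, is forward of the lip at (232,110). The other two strips have not moved. I'll check level, yaw and tail position in the depth before lowering.

```bash
python3 - <<'E'
from h import *
X=cloud('top',np.load('/tmp/top_d.npy'))
O=np.array([.565,-.123]);a=np.radians(10.85);ex=np.array([-np.sin(a),np.cos(a)]);ey=np.array([-np.cos(a),-np.sin(a)])
m=np.zeros((480,640),np.uint8);cv2.fillPoly(m,[np.array([(395,145),(550,115),(550,150),(395,185)])],1)
m=(m>0)&(X[...,2]>.085)&(X[...,2]<.13)
P=X[m]; sx=(P[:,:2]-O)@ex; sy=(P[:,:2]-O)@ey; k=sx>.0
P,sx,sy=P[k],sx[k],sy[k]
print(len(P),'z',np.median(P[:,2]),'tilt',np.polyfit(sx,P[:,2],1),'yaw slope',np.polyfit(sx,sy,1),'tail',np.percentile(sx,[99,99.9]),'y',np.percentile(sy,[1,50,99]))
E
```

```text
2718 z 0.10392890504884991 tilt [-0.00929785  0.103405  ] yaw slope [-0.00488683 -0.06197849] tail [0.13600308 0.13628678] y [-0.07770405 -0.06201535 -0.04981949]
```

```bash
python3 -m crank '[[0.2,0,0,0.015,0,0,0],[0.2,0,0,0.03,0,0,0],[0.2,0,0,0.045,0,0,0],[0.2,0,0,0.057,0,0,0],[0.2,0,0,0.064,0,0,0]]';python3 -m crank '[[0.2,0,0,0.001,0,0,0],[0.2,0,0,0.002,0,0,0],[0.2,0,0,0.002,0,0,0]]'; python3 -c "
from h import *
rel([.642,-.1795,.023],100.85)"
```

```text
time: 6.9
ee_pos: [0.6415, -0.1775, 0.0256]
orientation: [0.636, 0.771, -0.0, -0.002]
wrist_force: [-0.5, -0.0, -2.0]
opening: 0.0276
time: 7.2
ee_pos: [0.6418, -0.1777, 0.024]
orientation: [0.636, 0.771, -0.0, -0.001]
wrist_force: [0.0, 0.2, -1.3]
opening: 0.0276
t 7.2 pos [ 0.6418 -0.1777  0.024 ] shift [-0.0018 -0.0001  0.001 ] turn [-0.0022 -0.002   0.0017] F [ 0.   0.2 -1.3] op 0.0276
```

```bash
python3 -m crank '[[0.2,0,0,0.0007,0,0,0],[0.2,0,0,0.0013,0,0,0],[0.2,0,0,0.0013,0,0,0]]'; python3 -c "
from h import *
rel([.642,-.1795,.023],100.85)"
```

```text
time: 7.5
ee_pos: [0.642, -0.1779, 0.023]
orientation: [0.636, 0.771, -0.0, -0.001]
wrist_force: [-0.5, 0.4, -1.0]
opening: 0.0275
t 7.5 pos [ 0.642  -0.1779  0.023 ] shift [-0.0016 -0.0003  0.    ] turn [-0.0016 -0.0016  0.0016] F [-0.5  0.4 -1. ] op 0.0275
```

```bash
python3 -m crank '[[0.2,0,0,0.0007,0,0,0],[0.2,0,0,0.0014,0,0,0],[0.2,0,0,0.0014,0,0,0]]'; python3 -c "
from h import *
for i in range(3): snap('top'); rel([.642,-.1795,.023],100.85)"
```

```text
time: 7.8
ee_pos: [0.642, -0.1779, 0.023]
orientation: [0.636, 0.771, -0.0, -0.001]
wrist_force: [-5.3, 1.5, 8.7]
opening: 0.0277
t 7.85 pos [ 0.642  -0.1779  0.023 ] shift [-0.0016 -0.0004  0.    ] turn [-0.0018 -0.0015  0.0018] F [-4.7  1.7  8.6] op 0.0275
t 7.9 pos [ 0.642  -0.1779  0.023 ] shift [-0.0016 -0.0003  0.    ] turn [-0.0019 -0.0015  0.0018] F [-5.3  1.7  8.8] op 0.0276
t 7.95 pos [ 0.642  -0.1779  0.023 ] shift [-0.0016 -0.0003  0.    ] turn [-0.0019 -0.0016  0.0017] F [-4.6  1.3  8. ] op 0.0281
```

Firm contact with the bed. I'll relax the push, open and retreat upward.

```bash
python3 -m crank '[[0.2,0,0,0,0,0,0],[0.2,0,0,0,0,0,0],[0.38,0,0,0,0,0,0],[0.55,0,0,0,0,0,0],[0.55,0,0,0,0,0,0]]'; python3 -m crank '[[0.55,0,0,0,0,0,0],[0.55,0,0,-0.01,0,0,0],[0.55,0,0,-0.03,0,0,0],[0.55,0,0,-0.06,0,0,0],[0.55,0,0,-0.1,0,0,0]]'; python3 -m crank '[[0.55,0,0,-0.04,0,0,0],[0.55,0,0.04,-0.06,0,0,0],[0.55,0,0.08,-0.06,0,0,0],[0.55,0,0.12,-0.06,0,0,0],[0.55,0,0.12,-0.06,0,0,0]]'
```

```text
time: 8.45
ee_pos: [0.6421, -0.1779, 0.023]
orientation: [0.636, 0.771, -0.0, -0.001]
wrist_force: [0.3, 0.1, -0.2]
opening: 0.047
time: 8.95
ee_pos: [0.6411, -0.1775, 0.1228]
orientation: [0.636, 0.771, -0.001, -0.003]
wrist_force: [0.7, -0.9, 0.0]
opening: 0.0484
time: 9.45
ee_pos: [0.7622, -0.1532, 0.1812]
orientation: [0.636, 0.772, -0.0, -0.003]
wrist_force: [-1.2, 0.9, -1.2]
opening: 0.0485
```

```bash
python3 - <<'E'
from h import *
p,d=snap('top'); cv2.imwrite('pics/t7.png',p[:,:,::-1]); X=cloud('top',d)
p,_=snap('scene'); cv2.imwrite('pics/s7.png',p[:,:,::-1])
O=np.array([.565,-.123]);a=np.radians(10.85);ex=np.array([-np.sin(a),np.cos(a)]);ey=np.array([-np.cos(a),-np.sin(a)])
sx=(X[...,:2]-O)@ex; sy=(X[...,:2]-O)@ey
m=(abs(sx)<.178)&(abs(sy)<.125)&(X[...,2]>.02)&(X[...,2]<.05)
P=np.stack([sx[m],sy[m]],1)*1000
print(m.sum(),cv2.minAreaRect(P.astype(np.float32)),P.min(0),P.max(0),np.polyfit(P[:,0],X[m][:,2]*1000,1))
E
```

```text
4262 ((-2.0193634033203125, -63.449951171875), (29.149404525756836, 280.9336853027344), 89.94453430175781) [-142.4829011   -78.00837778] [138.45811433 -48.75493222] [2.61211283e-05 3.43339072e+01]
```

View pics/t7.png

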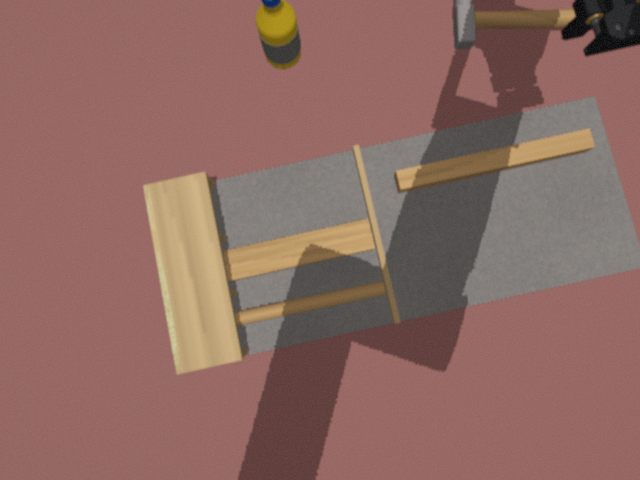

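The batten lies flat on the bed from (397,180) to (592,140), in line with the rack. The two strips and the lip are where they started, and the gripper is well clear.

```bash
python3 -c "
from rig import r
print(r.close_job())"
```

```text
the job is handed in; nothing more can be done
None
```

The batten is out of the rack and lying flat on the bare bed in front of the lip. I handed the job in at about 9.6 s of the 38 s allowed.

- **Moves:** I gripped the batten across its width about 75 mm behind the free end and tilted that end up 0.1 rad about the tail to clear the lip. I drew it out 108 mm, lifted and levelled it, carried it forward, lowered it until it touched the bed, released it and backed the gripper away.
- **Batten position:** the last depth check puts it at stand x -142 to 138 mm and y -78 to -49 mm, all on the bed. It is within about 0.1° of the measured rack direction and has no measurable tilt.
- **Other strips:** in the last top view the flat strip and the half-round lie where they started. I judged this by eye and did not measure it.
- **Forces and contact:** the highest wrist force I read was about 10 N, when the batten was set down. The gripper is clear of everything.
- **Disagreement:** the batten's top read about 34.3 mm high, 1.7 mm below the expected 36 mm. That is within the roughly 2 mm calibration error.

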